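# Set a bench mill's gap collar and speed knob

## Task

Set the bench mill up for the next sample: click its numbered gap collar round until it rests with the 4 at the index arrow on the front of the fixed head, and turn the speed knob until its pointer nose lines up with the little sliding marker clipped on the rim of its dial. Leave the jars, dish, vial and flask round it standing where they are.

Things in the scene. Friction and masses are not known exactly. Their poses are not given: they have to be found in the camera images.
- mill: grey bench disc mill, fixed, 160 mm deep (x), 244 mm wide (y), flat top plate at z = 133 mm; origin at the centre of its underside, x to its back, y to its left, z up; its front (chute with a small beaker, rocker switch) looks to -x. On top: left the grinding head with the gap collar (axis at x = 0, y = +50 mm), right the speed knob (axis at x = 0, y = -70 mm)
- gap_collar (a joint): angle of the gap collar, rad, growing anticlockwise seen from above; vertical axis. It clicks from number to number (0 to 9), 24 degrees apart: the value is 0.419 x the number that stands at the index arrow, 0 to 3.77. A click takes about 0.2 N m; left near a number it snaps into that click
- collar_grip (a point): point on the gap collar's axis at the height to grip, 178 mm above the worktop. The collar is an aluminium dial: a flat skirt 100 mm across with its top at 156 mm, engraved with the numbers 0 to 9, and on it a knurled round grip 60 mm across, from 156 to 187 mm, with a feed throat in its middle; nothing stands above it
- collar_4 (a point): where the radial line of the collar's number 4 lies, 55 mm from the axis (5 mm outside the skirt's edge); turns with the collar
- collar_index (a point): the engraved index arrow on the fixed head's rim in front of the collar, 55 mm from the collar's axis
- speed_knob (a joint): angle of the speed knob, rad, 0 to 5.24, growing clockwise seen from above; vertical axis, no clicks, it stays where it is left. A low pointer nose at one end of its bar (a white line on the bar's top runs to that end) sweeps over an aluminium dial plate 76 mm across, whose top is 136 mm above the worktop
- knob_grip (a point): point on the speed knob's axis, 161 mm above the worktop; its x axis runs along the bar towards the pointer. The black knob has a 45 mm round foot and on it an upright bar grip 44 mm long, 12 mm thick, its top at 171 mm
- knob_pointer (a point): tip of the knob's pointer nose, 30 mm from the knob's axis
- rider_mark (a point): the point over the dial, 30 mm from the knob's axis, at which the small brass marker's nose points. The marker (10 x 8 mm, 5 mm high) is clipped on the dial plate's rim and stays put; with the pointer at the marker this point and knob_pointer coincide
- sample_vial: sample vial with a white cap, 25 mm across, 55 mm tall, close to the right side of the mill; origin at the centre of its underside
- dish: covered petri dish, 96 mm across, 17 mm tall, front right of the mill; origin at the centre of its underside
- powder_jar: screw-cap powder jar 67 mm across, 118 mm tall, behind the mill; origin at the centre of its underside
- grey_jar: squarish jar with a grey cap, 70 mm across, 139 mm tall, behind the mill; origin at the centre of its underside
- flask: stoppered conical flask 63 mm across, 115 mm tall, back right; origin at the centre of its underside

How it is judged (in metres and radians):
At the end, for the whole second after the job is handed in: The gap collar rests in the click of number 4 (within 0.12 rad, 7 degrees, of 1.676 rad), the speed knob's pointer stands at the marker (tip within 5 mm, about 9.5 degrees, of the marked point), and both are at rest (value of joint gap_collar between 1.556 and 1.796 rad and velocity of joint gap_collar between -0.1 and 0.1 rad/s and horizontal distance between knob_pointer and rider_mark below 0.005 m and velocity of joint speed_knob between -0.1 and 0.1 rad/s); the robot touches nothing.
It fails at once if the vial, the dish or the flask is shifted more than 20 mm or tipped over (distance of any of sample_vial, dish, flask from where it was at the start of the episode above 0.02 m or angle between any of sample_vial, dish, flask's own z axis and vertical above 0.35 rad).
It fails at once if a jar is shifted more than 20 mm or tipped over (distance of any of powder_jar, grey_jar from where it was at the start of the episode above 0.02 m or angle between any of powder_jar, grey_jar's own z axis and vertical above 0.35 rad).
It also fails if it takes over 51 s, if anything falls off the work surface, if the arm or the gripper's body presses on something with over 40 N, if the wrist force passes 120 N, or if a joint passes its speed limit or range.

## Robot

A 6-joint arm with a two-finger parallel gripper is mounted at the origin on the work surface; the furniture and walls round the work are solid. World frame = base frame: x ahead of the robot, y to its left, z up, the work surface at z = 0. Lengths are in mm, angles in rad, forces in N, time in s.
With the tool pointing down it reaches from about 275 to 1000 mm from the base axis. Payload 8.4 kg.
Tool frame: the origin (TCP) lies midway between the tips of the shut fingers; the grasp point (between the pads) lies 19 mm behind it; z points along the fingers, y is the line along which they close (so a half turn about z gives the same grasp; the last joint's range is limited). The gripper opens to 85 mm and grips with 20 to 120 N. Pads are 22 mm wide; open, the fingers measure 114 mm over their backs; the gripper's body (76 mm by 85 mm) begins 54 mm behind the grasp point. The pads swing forward as they close: fully open they stand 13 mm farther back than shut.
Start: joints at [-1.154, 0.353, 1.633, -0, 1.155, -0.002], TCP at [254.164, -570.989, 231.281] pointing down, gripper open.
Joint ranges: [-2.63, 2.63], [-0.92, 2.1], [0.06, 2.66], [-1.3, 4.44], [0, 2.69], [-3.02, 3.02]. Speed limits (rad/s): [2.22, 2.22, 2.79, 3.14, 3.14, 3.14].

## Interface

Orientations are given as [roll, pitch, yaw] about the fixed x, y, z axes, in that order (R = Rz(yaw) Ry(pitch) Rx(roll)).
In Python, from rig import r, cams gives the robot as it stands. The module is installed in compiled form; this text tells all that it offers.
- The arm moves only by the tool send_rows, never from a script. Its argument "targets" is one flat list of numbers, 7 for each row, row after row: the shift along the tool's x, y, z in m, then the turn, a rotation vector about the tool's x, y, z in rad, then the opening, from -1 (shut) to 1 (fully open). In form: [tx, ty, tz, wx, wy, wz, fingers, tx, ty, tz, wx, wy, wz, fingers, ...]. A call has 1 to 12 rows; each row is the pose to reach, as a shift and turn from the pose commanded when the call began, along the tool's axes at that moment; what a row does not reach only later rows make up. A row lasts 1/12 s, in which the tool goes at most 41.7 mm and 7.16 degrees, less where a joint would pass 70% of its speed; a pose out of reach is approached as far as the arm can. A call with a gripper value outside its range is refused whole. The fingers move at their own pace and stop on an object; "grip_force" is the grip in N (left out, the last holds). Time passes only in rows, so rows that repeat a pose let the fingers close. It gives the time, the measured TCP pose, the force, the opening and the grip force at its end, in the units of the state.
- r.sense(): the state, without advancing time (a new reading comes with each control period).
- cams.grab_frame(name): name is "side" or "top" or "wrist"; returns a dict with "color" (420x560x3 uint8, blue, green, red), "fx", "fy", "cx", "cy" (pixels), "k1" (the pictures are not rectified: a ray, as slopes to the right and down, at radius r is drawn at 1 + k1 r^2 times it, then the intrinsics apply), "xyz" and "attitude" of the camera in the world. Camera axes: x right, y down, z forward; pixel columns grow to the right and rows downward; lengths in mm; the calibration is good to about 2 mm. A picture is of the moment at which its call begins. There is no depth.
- r.sign_off(): hands the job in; it is judged then, once.
The state is a dict: "clock": time; "qpos": joint angles; "qvel": joint speeds; "joint_efforts": joint torques, N m; "eef_pos": TCP position; "tcp_rot": TCP orientation; "contact_force": force on the tool from outside, world axes, zero at the start; "wrist_torque": the same for the moment, N m; "opening": opening from 0.0 (shut) to 1.0 (fully open); "grasp_force": force on a finger pad.
Only numpy, scipy, OpenCV 4.12 (cv2) and the standard library are available. Lean on these libraries where they do the work, as an engineer would, in place of code of your own. Each camera call takes 0.05 s, during which the arm holds its last target. There are 200 camera calls.

## Working session

There is one attempt and no reset: what is moved stays moved. The work goes in short steps, Python scripts to look and compute and a tool call to move; the robot and the scene stay as the last step left them, time stands still between calls to the robot, and variables do not carry over. Pictures are saved under pics/ and viewed, at most 10 in all, crops included, and the job is handed in when it is done.

Besides the shell and the picture viewer there is one more tool, called after ">>>" by a JSON object that holds its "api" and its "payload", one argument or row to a line. send_rows: Moves the arm, as the interface text tells. Its arguments: {"type":"object","properties":{"targets":{"type":"array"},"grip_force":{"type":"number"}},"required":["targets"]}

```bash
mkdir -p pics; cat > h.py <<'E'
import numpy as np,cv2
from scipy.spatial.transform import Rotation as R
def K(f): return np.array([[f['fx'],0,f['cx']],[0,f['fy'],f['cy']],[0,0,1.]])
def rot(a):
    a=np.array(a,float)
    return a if a.shape==(3,3) else R.from_euler('xyz',a).as_matrix()
def ray(f,u,v):
    p=np.array([(u-f['cx'])/f['fx'],(v-f['cy'])/f['fy']]);q=p.copy()
    for _ in range(30): q=p/(1+f['k1']*(q@q))
    return rot(f['attitude'])@np.array([*q,1.])
def at_z(f,u,v,z):
    d=ray(f,u,v);c=np.array(f['xyz']);return c+d*(z-c[2])/d[2]
def proj(f,P):
    c=rot(f['attitude']).T@(np.array(P,float)-np.array(f['xyz']));q=c[:2]/c[2];q=q*(1+f['k1']*(q@q))
    return q[0]*f['fx']+f['cx'],q[1]*f['fy']+f['cy']
E
python3 - <<'E'
from rig import r,cams
import cv2,pickle,numpy as np
F={n:cams.grab_frame(n) for n in("top","side")}
pickle.dump(F,open('F0.pkl','wb'))
for n,f in F.items(): print(n,{k:v for k,v in f.items() if k!='color'})
print(r.sense())
cv2.imwrite('pics/a.png',cv2.resize(F['top']['color'],(800,600),interpolation=cv2.INTER_CUBIC))
cv2.imwrite('pics/b.png',F['side']['color'])
E
```

```text
top {'fx': 384.54769064118335, 'fy': 384.54769064118335, 'cx': 275.5918231736335, 'cy': 215.94108245967556, 'k1': -0.01581775705251907, 'xyz': array([390.10607527, -49.30222248, 962.84883034]), 'attitude': array([-3.00114607, -0.0276319 , -1.55206102])}
side {'fx': 428.1298621659031, 'fy': 428.1298621659031, 'cx': 282.5049926344678, 'cy': 205.49300211330777, 'k1': -0.11648543421421688, 'xyz': array([ 622.03367107, -441.02827053,  910.46223265]), 'attitude': array([-2.69444558, -0.00581446,  0.26844961])}
{'clock': 0.1, 'qpos': array([-1.15440951e+00,  3.53605765e-01,  1.63405908e+00, -2.11782194e-05,
        1.15521706e+00, -2.41658592e-03]), 'qvel': array([ 0.00127386, -0.00092013, -0.00296394,  0.00052372, -0.0014218 ,
       -0.00237513]), 'joint_efforts': array([ 5.40595920e-04, -6.06355691e+01, -3.42817533e+01,  8.37725963e-06,
        3.79167963e-03,  6.54801261e-05]), 'eef_pos': array([ 253.97590976, -570.59457756,  230.6202698 ]), 'tcp_rot': array([-3.14030336e+00,  1.62489093e-05,  4.18811973e-01]), 'contact_force': array([-0.40053991,  0.84719501,  0.48410517]), 'wrist_torque': array([ 0.02804963,  0.03494898, -0.01761057]), 'grasp_force': 0.0, 'opening': 0.9988792498966539}
```

View pics/a.png

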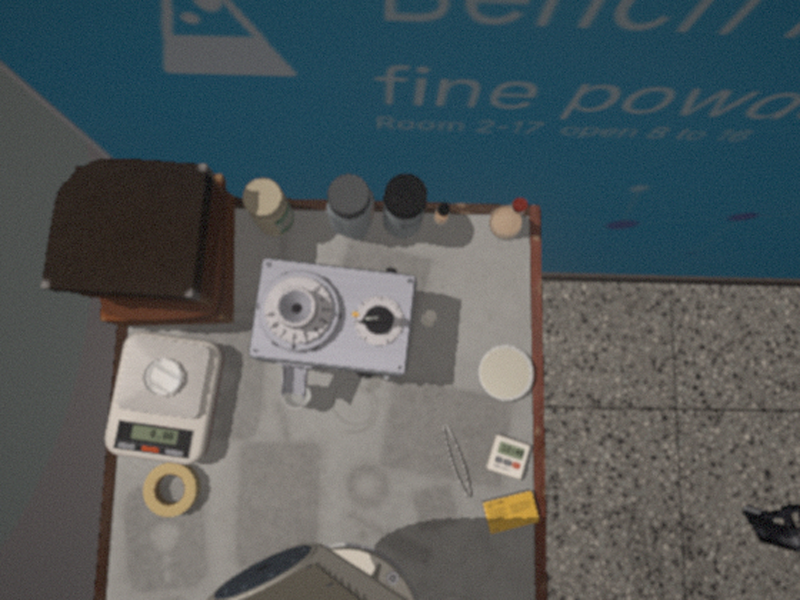

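View pics/b.png

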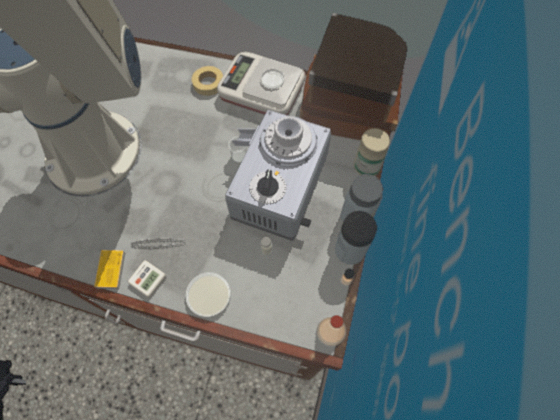

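The top view shows the mill at about (333,318) in the 800x600 picture, with the collar axis near (297,309), the knob near (378,320) and its brass marker near (356,315). The side view shows the same layout, with the knob at (267,187). I'll enlarge both.

```bash
python3 - <<'E'
import pickle,cv2,numpy as np
F=pickle.load(open('F0.pkl','rb'))
from h import *
f=F['top']; s=560/800
C=[at_z(f,u*s,v*s,133)[:2] for u,v in((262,262),(415,276),(407,373),(251,356))]
print(np.round(C,1)); print([np.linalg.norm(C[i]-C[(i+1)%4]).round(1) for i in range(4)])
print('col',at_z(f,297*s,309*s,187),'knob',at_z(f,378*s,319*s,171),'mk',at_z(f,356*s,315*s,141))
cr=f['color'][175:270,170:295]; a=cv2.resize(cr,None,fx=6.3,fy=6.3,interpolation=cv2.INTER_CUBIC)
cv2.imwrite('pics/c.png',a)
cr=F['side']['color'][105:240,220:340]; a=cv2.resize(cr,None,fx=4.4,fy=4.4,interpolation=cv2.INTER_CUBIC)
cv2.imwrite('pics/d.png',a)
E
```

```text
[[ 575.4  133.6]
 [ 559.2 -101.9]
 [ 410.5  -91.9]
 [ 431.1  142.5]]
[np.float64(236.1), np.float64(149.1), np.float64(235.3), np.float64(144.5)]
col [496.37159158  68.67568854 187.        ] knob [486.56694079 -46.58335954 171.        ] mk [495.55508201 -13.22652694 141.        ]
```

View pics/c.png

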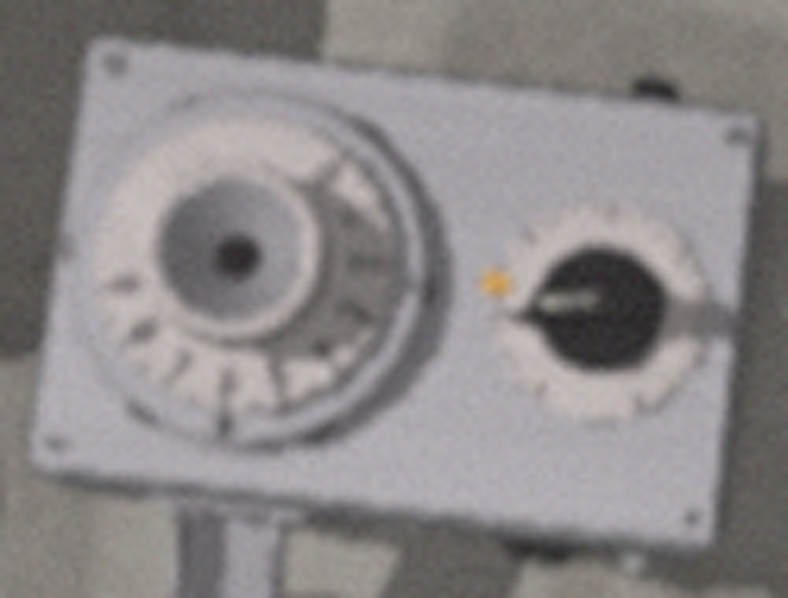

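```bash
python3 - <<'E'
import pickle,numpy as np
F=pickle.load(open('F0.pkl','rb'))
from h import *
f=F['top']
P=lambda u,v,z: at_z(f,170+(u+.5)/6.3-.5,175+(v+.5)/6.3-.5,z)[:2]
C=[P(*c,133) for c in((93,40),(758,115),(712,547),(35,472))]
print(np.round(C,1)); print([np.linalg.norm(C[i]-C[(i+1)%4]).round(1) for i in range(4)])
c=np.mean(C,0); e=C[0]-C[1]+C[3]-C[2]; ey=e/np.linalg.norm(e); ex=np.array([ey[1],-ey[0]])
print('yaw',np.degrees(np.arctan2(ex[1],ex[0])),'c',c)
col=c+50*ey;kn=c-70*ey
print('col',col,P(237,257,187),'kn',kn,'dial',P(605,312,136))
for n,p in(('tip',P(507,313,140)),('mk',P(497,284,141)),('lineend',P(545,302,171)),('line2',P(598,297,171))):
    d=p-kn;print(n,p,np.linalg.norm(d),np.degrees(np.arctan2(d[1],d[0])))
E
```

```text
[[ 581.   131.9]
 [ 560.  -100.6]
 [ 409.7  -86.9]
 [ 430.5  143.7]]
[np.float64(233.4), np.float64(150.9), np.float64(231.5), np.float64(151.0)]
yaw -5.156968772014181 c [495.28068975  22.0170809 ]
col [499.7749202  71.8146902] [498.23812904  70.17658865] kn [488.98876711 -47.69957213] dial [489.12845218 -48.6900045 ]
tip [487.56707391 -15.25121066] 32.479491589054916 92.50875400602337
mk [497.34482791 -11.60250717] 37.0516106361305 76.96625389306179
lineend [487.81320496 -28.91371906] 18.822598705735167 93.5807284167944
line2 [489.85808389 -46.30115889] 1.6465938308697359 58.133050993174606
```

View pics/d.png

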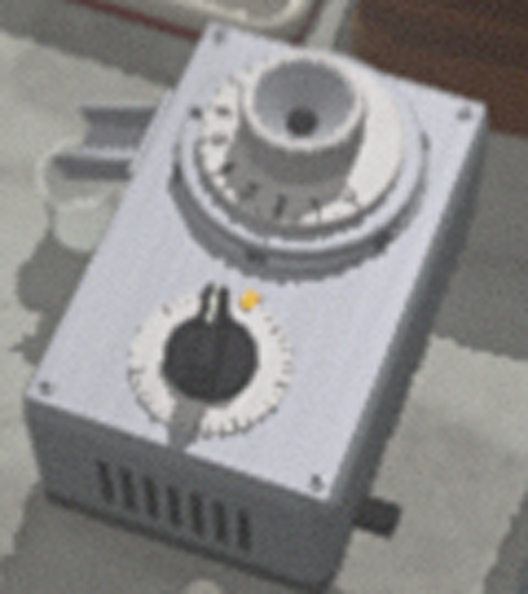

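The side crop agrees: the numbers run clockwise, the collar looks set near 6 and the marker sits about 16° clockwise of the pointer. I'll move over the mill for a close look.

>>> {"api": "send_rows", "payload": {
  "targets": [0,0,-0.07,0,0,0,1,0,0,-0.07,0,0,0,1,0.485,-0.486,-0.07,0,0,-0.9,1,0.485,-0.486,-0.07,0,0,-0.9,1,0.485,-0.486,-0.07,0,0,-0.9,1,0.485,-0.486,-0.07,0,0,-0.9,1,0.485,-0.486,-0.07,0,0,-0.9,1,0.485,-0.486,-0.07,0,0,-0.9,1,0.485,-0.486,-0.07,0,0,-0.9,1,0.485,-0.486,-0.07,0,0,-0.9,1,0.485,-0.486,-0.07,0,0,-0.9,1,0.485,-0.486,-0.07,0,0,-0.9,1]
}}

```text
clock: 1.1
eef_pos: [403.1, -179.9, 301.3]
tcp_rot: [3.141, 0.0, 1.319]
contact_force: [2.3, -0.7, -0.6]
opening: 0.999
grasp_force: 0.0
```

>>> {"api": "send_rows", "payload": {
  "targets": [0.267,0.031,0,0,0,0,1,0.267,0.031,0,0,0,0,1,0.267,0.031,0,0,0,0,1,0.267,0.031,0,0,0,0,1,0.267,0.031,0,0,0,0,1,0.267,0.031,0,0,0,0,1,0.267,0.031,0,0,0,0,1,0.267,0.031,0,0,0,0,1,0.267,0.031,0,0,0,0,1,0.267,0.031,0,0,0,0,1]
}}

```text
clock: 1.93
eef_pos: [499.2, 68.5, 300.9]
tcp_rot: [-3.141, 0.001, 1.319]
contact_force: [-0.5, -0.6, 0.2]
opening: 0.997
grasp_force: 0.0
```

```bash
python3 - <<'E'
from rig import r,cams
import cv2,pickle
from h import *
f=cams.grab_frame('wrist');pickle.dump(f,open('W0.pkl','wb'))
print(f['xyz'],f['attitude'],r.sense()['eef_pos'],r.sense()['qpos'])
for n,p in(('col',(499,71,187)),('idx',(444,76,140)),('kn',(489,-48,171))):print(n,proj(f,p))
cv2.imwrite('pics/e.png',cv2.resize(f['color'],(800,600),interpolation=cv2.INTER_CUBIC))
E
```

```text
[519.74152249 143.60850476 443.79233928] [ 2.82857309e+00  3.19669105e-04 -2.50476201e-01] [499.19500123  68.15098659 301.06652024] [ 1.32913582e-01  9.77707586e-02  1.80325412e+00 -3.22939260e-04
  1.24131021e+00  3.85576482e-01]
col (np.float64(275.2129129729282), np.float64(199.36807433466572))
idx (np.float64(224.35932808553082), np.float64(194.84625294561621))
kn (np.float64(293.8904593938595), np.float64(299.67885548112815))
```

View pics/e.png

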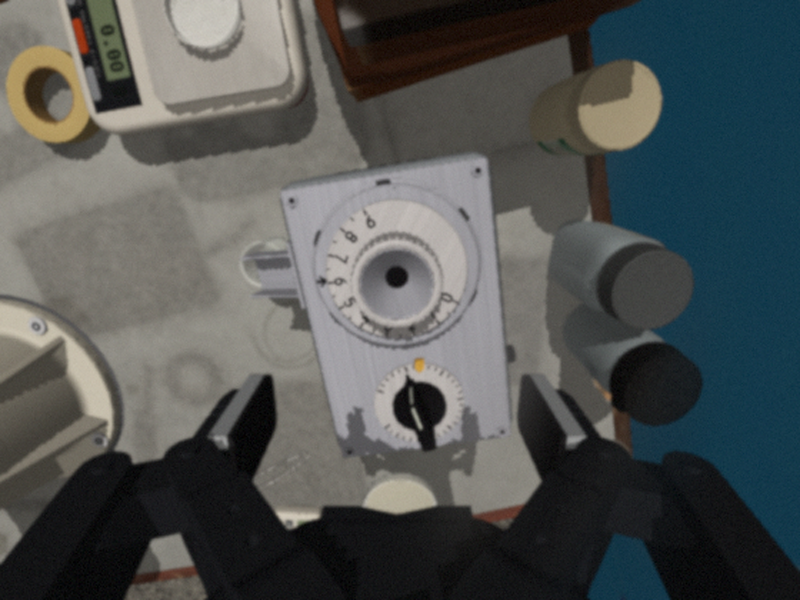

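The wrist view shows 6 at the arrow (322,281), with 4 two clicks to turn clockwise. The grip rim is centred near (397,281), the pointer tip is near (407,378) and the marker near (419,365).

```bash
python3 - <<'E'
import pickle,numpy as np
f=pickle.load(open('W0.pkl','rb'))
from h import *
s=.7
P=lambda u,v,z: at_z(f,(u+.5)*s-.5,(v+.5)*s-.5,z)[:2].round(1)
col=P(397,281,187);print('col',col,'L',P(353,281,187),'R',P(441,281,187),'skirt',P(399,272,156))
kn=P(419,402,136);print('dial',kn,[P(x,402,136) for x in(375,464)],P(419,360,136),P(419,446,136))
for c in(kn,np.array([489,-48])):
  for p in(P(407,378,140),P(419,364,141),P(411,384,171)):
    d=p-c;print(p,np.linalg.norm(d).round(1),np.degrees(np.arctan2(d[1],d[0])).round(1))
T=np.array([499.2,68.2]);yaw=1.319
x=np.array([np.cos(yaw),np.sin(yaw)]);y=np.array([x[1],-x[0]])
d=np.array([499.5,71])-T;print(d@x,d@y)
E
```

```text
col [501.9  73. ] L [475.   79.9] R [528.7  66.1] skirt [502.7  70.5]
dial [490.2 -47.1] [array([454.6, -38. ]), array([526.6, -56.6])] [499.1  -9.3] [480. -90.]
[486.3 -20.6] 26.8 98.4
[498.7 -10.3] 37.8 77.0
[491.4  -9.3] 37.8 88.2
[486.3 -20.6] 27.5 95.6
[498.7 -10.3] 38.9 75.6
[491.4  -9.3] 38.8 86.5
2.7864492457323013 -0.4070633869041537
```

>>> {"api": "send_rows", "payload": {
  "targets": [0.004,0,0.0,0,0,0,1,0.004,0,0.04,0,0,0,1,0.004,0,0.08,0,0,0,1,0.004,0,0.11,0,0,0,1,0.004,0,0.13,0,0,0,1,0.004,0,0.139,0,0,0,1,0.004,0,0.139,0,0,0,1,0.004,0,0.139,0,0,0,1]
}}

```text
clock: 2.65
eef_pos: [501.1, 72.5, 163.0]
tcp_rot: [3.141, -0.0, 1.318]
contact_force: [0.4, 0.4, 0.8]
opening: 1.001
grasp_force: 0.0
```

>>> {"api": "send_rows", "payload": {
  "grip_force": 50,
  "targets": [0,0,0,0,0,0,-0.2,0,0,0,0,0,0,-1,0,0,0,0,0,0,-1,0,0,0,0,0,0,-1,0,0,0,0,0,0,-1,0,0,0,0,0,0,-1,0,0,0,0,0,0,-1,0,0,0,0,0,0,-1]
}}

```text
clock: 3.32
eef_pos: [500.2, 73.2, 164.1]
tcp_rot: [-3.141, -0.001, 1.319]
contact_force: [-7.6, 1.2, 12.4]
opening: 0.682
grasp_force: 51.6
```

>>> {"api": "send_rows", "payload": {
  "targets": [0,-0.001,-0.002,0,0,0.08,-1,0,-0.001,-0.002,0,0,0.16,-1,0,-0.001,-0.002,0,0,0.24,-1,0,-0.001,-0.002,0,0,0.32,-1,0,-0.001,-0.002,0,0,0.4,-1,0,-0.001,-0.002,0,0,0.48,-1,0,-0.001,-0.002,0,0,0.56,-1,0,-0.001,-0.002,0,0,0.64,-1,0,-0.001,-0.002,0,0,0.72,-1,0,-0.001,-0.002,0,0,0.79,-1,0,-0.001,-0.002,0,0,0.84,-1,0,-0.001,-0.002,0,0,0.84,-1]
}}

```text
clock: 4.32
eef_pos: [500.8, 72.7, 164.5]
tcp_rot: [3.14, -0.002, 0.476]
contact_force: [6.3, -2.8, -13.6]
opening: 0.679
grasp_force: 64.0
```

>>> {"api": "send_rows", "payload": {
  "targets": [0,0,0,0,0,0,-1,0,0,0,0,0,0,-1,0,0,0,0,0,0,1,0,0,0,0,0,0,1,0,0,0,0,0,0,1,0,0,0,0,0,0,1,0,0,-0.03,0,0,0,1,0,0,-0.07,0,0,0,1,0,0,-0.11,0,0,0,1,0,0,-0.14,0,0,0,1,0,0,-0.14,0,0,0,1,0,0,-0.14,0,0,0,1]
}}

```text
clock: 5.32
eef_pos: [500.8, 73.3, 306.5]
tcp_rot: [3.14, -0.004, 0.479]
contact_force: [0.2, -0.5, -0.6]
opening: 1.001
grasp_force: 0.0
```

```bash
python3 - <<'E'
from rig import r,cams
import cv2,pickle
from h import *
f=cams.grab_frame('wrist');pickle.dump(f,open('W1.pkl','wb'))
s=r.sense();print(s['clock'],s['eef_pos'],s['tcp_rot'],f['xyz'])
u,v=proj(f,(497,10,160));u,v=int(u),int(v);print(u,v)
x0,y0=max(0,u-110),max(0,v-100);print(x0,y0)
cv2.imwrite('pics/g.png',cv2.resize(f['color'][y0:y0+190,x0:x0+220],None,fx=3,fy=3,interpolation=cv2.INTER_CUBIC))
E
```

```text
5.3667 [499.74598977  73.16537019 304.67936118] [ 3.14121424e+00 -1.25567148e-03  4.78896850e-01] [570.78984541 108.26124952 449.75343038]
327 224
217 124
```

View pics/g.png

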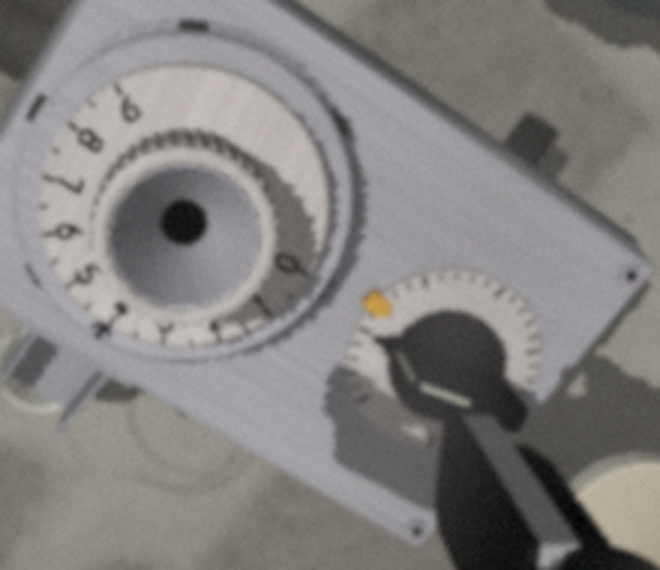

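The 4 is now at the arrow (100,328), with 5 above it and 0 at (288,262). The pointer tip is at (378,340), the marker at (377,304).

```bash
python3 - <<'E'
import pickle,numpy as np
f=pickle.load(open('W1.pkl','rb'))
from h import *
P=lambda u,v,z: at_z(f,217+(u+.5)/3-.5,124+(v+.5)/3-.5,z)[:2].round(1)
print('col',P(190,234,187))
D=[P(*p,136) for p in((542,360),(347,350),(450,268),(395,285),(520,305),(360,320))]
A=np.array([[2*p[0],2*p[1],1] for p in D]);b=[p@p for p in D];s=np.linalg.lstsq(A,b,rcond=None)[0]
print('fit',s[:2],np.sqrt(s[2]+s[0]**2+s[1]**2))
for c in(s[:2],np.array([489.5,-47.5])):
  for p in(P(378,340,140),P(377,304,141)):
    d=p-c;print(p,np.linalg.norm(d).round(1),np.degrees(np.arctan2(d[1],d[0])).round(1))
E
```

```text
col [503.   69.8]
fit [488.79674727 -48.87943923] 38.212088838441765
[486.7 -19.7] 29.3 94.1
[499.2 -11.4] 38.9 74.5
[486.7 -19.7] 27.9 95.8
[499.2 -11.4] 37.4 75.0
```

>>> {"api": "send_rows", "payload": {
  "targets": [-0.0655,0.1024,0,0,0,-1.153,1,-0.0655,0.1024,0,0,0,-1.153,1,-0.0655,0.1024,0,0,0,-1.153,1,-0.0655,0.1024,0,0,0,-1.153,1,-0.0655,0.1024,0,0,0,-1.153,1,-0.0655,0.1024,0,0,0,-1.153,1,-0.0655,0.1024,0,0,0,-1.153,1,-0.0655,0.1024,0,0,0,-1.153,1,-0.0655,0.1024,0,0,0,-1.153,1,-0.0655,0.1024,0.04,0,0,-1.153,0.2,-0.0655,0.1024,0.08,0,0,-1.153,0.2,-0.0655,0.1024,0.1,0,0,-1.153,0.2]
}}

```text
clock: 6.37
eef_pos: [485.4, -47.6, 199.1]
tcp_rot: [-3.135, -0.001, 1.632]
contact_force: [-0.2, 0.7, -1.0]
opening: 0.612
grasp_force: 0.0
```

>>> {"api": "send_rows", "payload": {
  "targets": [0,0,0,0,0,0,0.2,0,0,0,0,0,0,0.2,0,0,0,0,0,0,0.2]
}}

```text
clock: 6.62
eef_pos: [489.2, -48.0, 204.9]
tcp_rot: [3.141, 0.0, 1.632]
contact_force: [0.3, 0.6, 0.4]
opening: 0.602
grasp_force: 0.0
```

>>> {"api": "send_rows", "payload": {
  "grip_force": 30,
  "targets": [0,0,0.025,0,0,0,0.2,0,0,0.045,0,0,0,0.2,0,0,0.051,0,0,0,0.2,0,0,0.051,0,0,0,0.2,0,0,0.051,0,0,0,-1,0,0,0.051,0,0,0,-1,0,0,0.051,0,0,0,-1,0,0,0.051,0,0,0,-1,0,0,0.051,0,0,0,-1,0,0,0.051,0,0,0,-1,0,0,0.051,0,0,0,-1,0,0,0.051,0,0,0,-1]
}}

```text
clock: 7.62
eef_pos: [488.6, -48.0, 154.6]
tcp_rot: [3.141, 0.0, 1.632]
contact_force: [-5.8, 0.4, 10.2]
opening: 0.133
grasp_force: 32.6
```

>>> {"api": "send_rows", "payload": {
  "targets": [0,-0.0005,0,0,0,0.06,-1,0,-0.0005,0,0,0,0.12,-1,0,-0.0005,0,0,0,0.18,-1,0,-0.0005,0,0,0,0.24,-1,0,-0.0005,0,0,0,0.29,-1,0,-0.0005,0,0,0,0.315,-1,0,-0.0005,0,0,0,0.315,-1,0,-0.0005,0,0,0,0.315,-1,0,-0.0005,0,0,0,0.315,-1]
}}

```text
clock: 8.37
eef_pos: [488.4, -48.0, 154.6]
tcp_rot: [3.141, -0.0, 1.317]
contact_force: [-4.6, -0.3, 8.4]
opening: 0.127
grasp_force: 32.5
```

>>> {"api": "send_rows", "payload": {
  "targets": [0,0,0,0,0,0,0.2,0,0,0,0,0,0,0.2,0,0,0,0,0,0,0.2,0,0,0,0,0,0,0.2,0,0,-0.03,0,0,0,0.4,0,0,-0.07,0,0,0,1,-0.04,0,-0.11,0,0,0,1,-0.08,0,-0.14,0,0,0,1,-0.1,0,-0.15,0,0,0,1,-0.1,0,-0.15,0,0,0,1,-0.1,0,-0.15,0,0,0,1,-0.1,0,-0.15,0,0,0,1]
}}

```text
clock: 9.37
eef_pos: [462.9, -144.6, 302.8]
tcp_rot: [-3.141, -0.001, 1.315]
contact_force: [0.2, 0.7, -0.3]
opening: 0.998
grasp_force: 0.0
```

```bash
python3 - <<'E'
from rig import r,cams
import cv2,pickle
from h import *
f=cams.grab_frame('wrist');pickle.dump(f,open('W2.pkl','wb'))
s=r.sense();print(s['clock'],s['eef_pos'],s['tcp_rot'],s['opening'])
u,v=proj(f,(495,10,150));u,v=int(u),int(v)
x0,y0=max(0,u-110),max(0,v-100);print(x0,y0,proj(f,(489,-48,136)))
cv2.imwrite('pics/i.png',cv2.resize(f['color'][y0:y0+195,x0:x0+220],None,fx=3,fy=3,interpolation=cv2.INTER_CUBIC))
E
```

```text
9.4167 [ 462.73163823 -144.02281967  302.23778038] [-3.13994757e+00 -5.98783827e-04  1.31659471e+00] 0.9994061888894694
157 0 (np.float64(277.16027952002764), np.float64(88.73059303312574))
```

View pics/i.png

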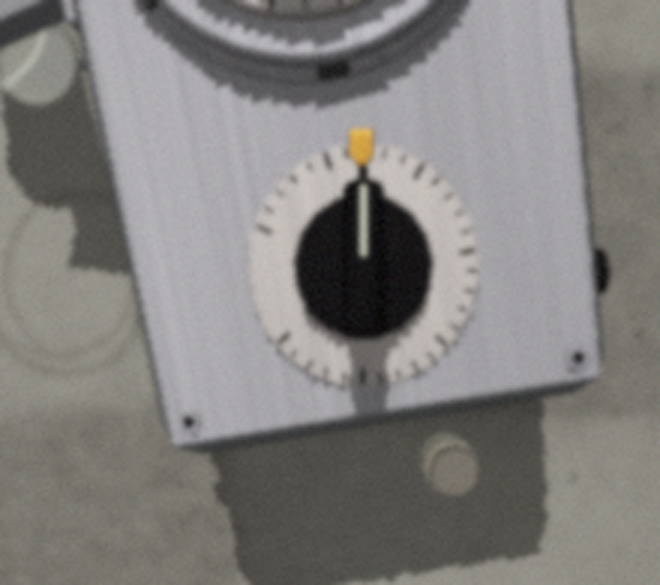

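The white line and pointer tip (363,172) line up with the marker's nose (362,163) on the dial centred at (364,265). The vial is standing. The 4 was at the arrow in the earlier picture, and the collar hasn't been touched since.

```bash
python3 -c "
from rig import r
print(r.sign_off())"
```

```text
the job is handed in; nothing more can be done
None
```

The job is handed in: the gap collar rests with the 4 at the arrow, the speed knob's pointer lines up with the brass marker, and the arm touched only the collar and knob; sign-off gave no verdict.

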